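Swap a transit cap for a formed terminal cover

ROBOT

A 7-joint arm with a two-finger parallel gripper is mounted at the origin on the work surface. World frame = base frame: x ahead of the robot, y to its left, z up, the work surface at z = 0. Lengths are in m, angles in rad, forces in N, time in s.
With the tool pointing down it reaches from about 0.35 to 0.9 m from the base axis. Payload 19.9 kg.
Tool frame: the origin (TCP) lies at the very end of the fingers, on their centre line; the grasp point (between the pads) lies 19 mm behind it; z points along the fingers, y is the line along which they close (so a half turn about z gives the same grasp; the last joint's range is limited). The gripper opens to 94 mm and grips with 3 to 60 N. Pads are 16 mm wide; open, the fingers measure 119 mm over their backs; the gripper's body (75 mm by 177 mm) begins 78 mm behind the grasp point.
Start: joints at [1.228, 0.417, -0.01, 1.614, 0.005, 1.111, -0.053], TCP at [0.185, -0.597, 0.205] pointing down, gripper open.
Joint ranges: [-2.81, 2.81], [-0.39, 2.02], [-1.27, 1.25], [0.06, 2.57], [-1.19, 4.33], [0.19, 2], [-2.82, 2.82]. Speed limits (rad/s): [1.89, 1.89, 2.39, 2.39, 3.01, 3.01, 3.01].

INTERFACE

Orientations are given as a rotation vector (axis times angle).
In Python, from station import env, vision, job gives the robot as it stands. The module is installed in compiled form; this text tells all that it offers.
- The arm moves only by the tool send_rows, never from a script. Its argument "commands" is a list that holds one entry, the list of rows, each a list of 7 numbers: the shift along the world's x, y, z in mm, then the turn, a rotation vector about the world's x, y, z in degrees, then the closure, from -1 (fully open) to 1 (shut). In form: [[[x, y, z, wx, wy, wz, jaw], ...]]. A call has 1 to 12 rows; each row shifts and turns the commanded pose from where the row before left it; what a row does not reach is not made up. A row lasts 1/8 s, in which the tool goes at most 62.5 mm and 10.7 degrees, less where a joint would pass 70% of its speed; a pose out of reach is approached as far as the arm can. A call is refused whole if a number of a shift passes 62.5 or a number of a turn 10.7, either way. A call with a gripper value outside its range is refused whole. The fingers move at their own pace and stop on an object; "force" is the grip in N (left out, the last holds). Time passes only in rows, so rows that do not move let the fingers close. It gives the time, the measured TCP pose, the force, the opening and the grip force at its end, in the units of the state.
- env.state(): the state, without advancing time (a new reading comes with each control period).
- vision.snapshot(name): name is "side" or "top" or "wrist"; returns a dict with "frame" (384x512x3 uint8, red, green, blue), "K" (3x3 intrinsics, pixels), "D" ([k1, k2, p1, p2, k3] as OpenCV has them; the pictures are not rectified), "rvec" (rotation vector, rad) and "tvec" (3), from world to camera coordinates, as OpenCV has them. Camera axes: x right, y down, z forward; pixel columns grow to the right and rows downward; lengths in m; the calibration is good to about 2 mm. A picture is of the moment at which its call begins. There is no depth.
- job.close_job(): hands the job in; it is judged then, once.
The state is a dict: "time_s": time; "joint_pos": joint angles; "joint_vel": joint speeds; "joint_torque": joint torques, N m; "eef_pos": TCP position; "tool_rot": TCP orientation; "wrist_force": force on the tool from outside, world axes, zero at the start; "ft_torque": the same for the moment, N m; "gripper_width": finger opening in m; "finger_force": force on a finger pad.
Only numpy, scipy, OpenCV 4.12 (cv2) and the standard library are available. Lean on these libraries where they do the work, as an engineer would, in place of code of your own. Each camera call takes 0.05 s, during which the arm holds its last target. There are 200 camera calls.

TASK

Take the small transit cap off the terminal block and put it in the open bin. Then lift the deep cover out of the forming die, where it sits mouth-up, turn it right over and set it mouth-down over the terminal block, flat on the white plate, centred and square with the block. Leave the other things on the bench where they are.

Things in the scene. Friction and masses are not known exactly. Their poses are not given: they have to be found in the camera images.
- cover: the formed cover: a plain grey plastic deep rectangular cup, outside 84 (its x) x 60 (its y) x 74 mm (its z), walls and floor 4 mm. Origin at the centre of the outer face of its closed end; z points from the closed end to the open mouth (z up = mouth-up). It starts mouth-up in the die with its lowest 25 mm in the cavity. It stands stably on any flat side. About 0.18 kg
- die: forming die, fixed: a low metal block 134 (x) x 108 (y) x 37 mm high with an open rectangular cavity 87 x 63 mm, 25 mm deep (cavity floor 12 mm above the bench). Origin at the centre of its underside, z up
- base: terminal base, fixed: white plastic plate 160 (x) x 124 (y) x 12 mm with a yellow terminal block 56 (x) x 34 (y) mm standing in its middle to 42 mm above the bench. Origin at the centre of its underside, z up
- seat (a point): centre of the plate's top face, 12 mm above the bench, on the axis of the terminal block; axes as the base's
- cap: transit cap: small black plastic box open below, outside 72 (x) x 50 (y) x 42 mm high (z), walls 3 mm, standing mouth-down over the terminal block on the white plate. Origin at the centre of its open lower end, z up to the closed top
- cap_mid (a point): middle of the transit cap, 21 mm above its origin
- bin: open blue bin, fixed: 170 (x) x 140 (y) x 45 mm high, walls and floor 4 mm. Origin at the centre of its underside, z up
- contactor: bystander: grey and white contactor 74 (x) x 45 (y) x 84 mm high; origin under its centre
- tape: bystander: brown roll of packing tape lying flat, 92 mm outer diameter, 19 mm high; origin under its centre
- breaker: bystander: white circuit breaker 85 (x) x 36 (y) x 78 mm high; origin under its centre
- jar: bystander: clear jar with black lid, 54 mm diameter, 75 mm high; origin under its centre
- screwdriver: bystander: screwdriver lying along its x, 190 mm long, under 35 mm high
- pliers: bystander: orange-handled pliers lying along their x, 170 mm long, 20 mm high
Not all that is in view belongs to the job. Leave any red or yellow look-alike of the cap alone.

How it is judged:
On the way:
1. the transit cap lies in the bin, let go (x of cap_mid in the frame of bin between -0.078 and 0.078 m and y of cap_mid in the frame of bin between -0.063 and 0.063 m and z of cap_mid in the frame of bin below 0.05 m and contact force between the fingers and cap below 0.1 N and linear speed of cap below 0.03 m/s), for 0.2 s.
At the end, for the whole second after the job is handed in: Cover mouth-down (within 4 degrees), flat on the white plate (closed end 70 to 77 mm above it), centre within 10 mm of the terminal block's, long side within 8 degrees of the block's; transit cap inside the bin, its middle under 50 mm above the bin's underside; both at rest (x of cap_mid in the frame of bin between -0.078 and 0.078 m and y of cap_mid in the frame of bin between -0.063 and 0.063 m and z of cap_mid in the frame of bin below 0.05 m and angle between cover's own z axis and vertical above 3.07 rad and horizontal distance between cover and seat below 0.01 m and z of cover in the frame of seat between 0.07 and 0.077 m and angle between the x axis of cover and the x axis of seat, either way round below 0.14 rad and linear speed of each of cover, cap below 0.02 m/s); the robot touches nothing.
It fails at once if a bystander is moved more than 25 mm (distance of any of contactor, tape, breaker, jar, screwdriver, pliers from where it was at the start of the episode above 0.025 m).
It also fails if it takes over 72 s, if anything falls off the work surface, if the arm or the gripper's body presses on something with over 40 N, if the wrist force passes 120 N, or if a joint passes its speed limit or range.

## Working session

There is one attempt and no reset: what is moved stays moved. The work goes in short steps, Python scripts to look and compute and a tool call to move; the robot and the scene stay as the last step left them, time stands still between calls to the robot, and variables do not carry over. Pictures are saved under pics/ and viewed, at most 10 in all, crops included, and the job is handed in when it is done.

Besides the shell and the picture viewer there is one more tool, called as a command line: name --argument value ..., lists and objects as JSON in quotes. send_rows: Moves the arm, as the interface text tells. Its arguments: {"type":"object","properties":{"commands":{"type":"array"},"force":{"type":"number"}},"required":["commands"]}

```bash
mkdir -p pics
cat > h.py <<'E'
import numpy as np,cv2
from scipy.spatial.transform import Rotation as R
def rays(s,px):
    u=cv2.undistortPoints(np.array(px,float).reshape(-1,1,2),s["K"],np.array(s["D"],float)).reshape(-1,2)
    Rm=cv2.Rodrigues(np.array(s["rvec"],float))[0]; t=np.array(s["tvec"],float).reshape(3)
    return -Rm.T@t, np.c_[u,np.ones(len(u))]@Rm
def onplane(s,px,z):
    c,d=rays(s,px); return c+d*((z-c[2])/d[:,2])[:,None]
def proj(s,P): return cv2.projectPoints(np.array(P,float).reshape(-1,1,3),np.array(s["rvec"],float),np.array(s["tvec"],float),s["K"],np.array(s["D"],float))[0].reshape(-1,2)
def save(s,n,box=None,f=1):
    im=cv2.cvtColor(s["frame"],cv2.COLOR_RGB2BGR)
    if box: im=im[box[1]:box[3],box[0]:box[2]]
    cv2.imwrite("pics/"+n,cv2.resize(im,None,fx=f,fy=f,interpolation=cv2.INTER_CUBIC))
E
python3 - <<'E'
from station import env,vision,job
from h import *
import pickle
S={n:vision.snapshot(n) for n in("top","side")}
pickle.dump(S,open("s0.pkl","wb"))
for n in S: save(S[n],n+"0.png",f=1.5); print(n,rays(S[n],[[256,192]]))
print(env.state())
E
```

```text
top (array([ 0.34959036, -0.01401363,  1.34042376]), array([[ 0.13466826,  0.01773124, -0.99086073]]))
side (array([0.18252107, 0.7665843 , 0.6870999 ]), array([[ 0.30311959, -0.73697647, -0.60432175]]))
{'time_s': 0.1, 'joint_pos': array([ 1.22851733,  0.41792311, -0.01029642,  1.614091  ,  0.00469872,
        1.11073985, -0.0529896 ]), 'joint_vel': array([-0.00044879, -0.00146824, -0.00069676, -0.00203844,  0.00103646,
        0.00084468, -0.0006386 ]), 'joint_torque': array([ 1.68374994e-03, -8.52581477e+01,  6.40185680e-01, -4.26694357e+01,
       -4.88863257e-02,  1.64391892e-02, -2.08354430e-05]), 'eef_pos': array([ 0.18504879, -0.59661691,  0.20489204]), 'tool_rot': array([-3.10503456e+00, -4.70535779e-01,  4.05195254e-04]), 'wrist_force': array([-0.26907192, -0.35378996, -0.0341044 ]), 'ft_torque': array([ 0.03195677, -0.00166945,  0.01645271]), 'finger_force': 0.0, 'gripper_width': 0.09395684903623652}
```

View pics/top0.png

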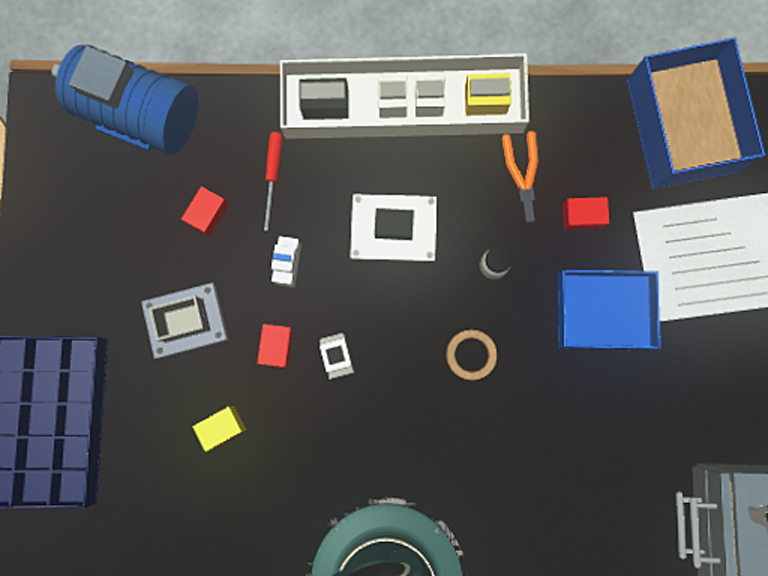

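View pics/side0.png

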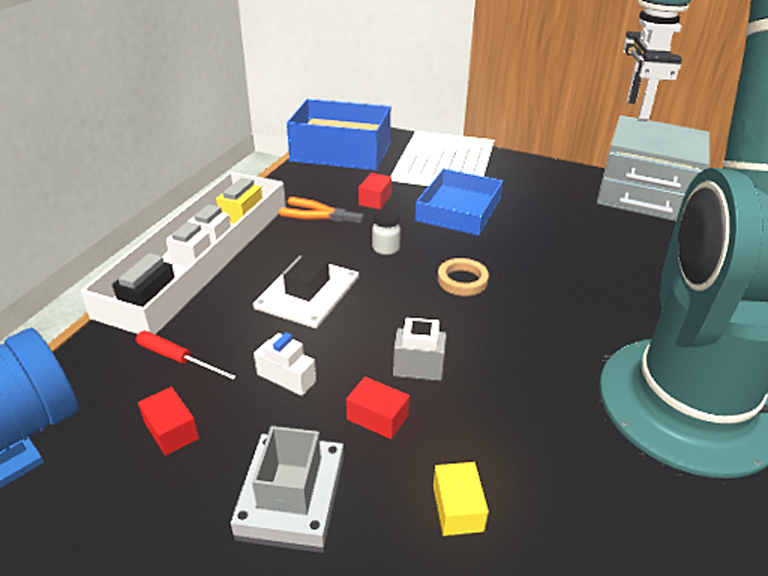

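The top view (768 px wide) shows:
- white plate with a black cap on it at (394,224)
- low blue bin at (609,309)
- die with the grey cover at (184,320)
- contactor at (336,355), tape at (471,355), jar at (494,263), breaker at (285,260)

The side view agrees, with the black cap at (305,278) and the cover at (287,470).

Things that could be taken for the cap:
- red boxes at (204,210), (274,345) and (587,212)
- yellow box at (218,429)
- black part in the white tray at (323,97)

I choose the black box on the white plate at (394,224). For the bin I choose the low blue one at (609,309), not the tall one holding wood at (695,115).

Run:
```python
from h import *
import pickle
S=pickle.load(open("s0.pkl","rb")); s=S["top"]; im=s["frame"].astype(int)
hsv=cv2.cvtColor(s["frame"],cv2.COLOR_RGB2HSV)
def rect(mask,box,z,name):
    m=np.zeros(mask.shape,np.uint8); x0,y0,x1,y1=box; m[y0:y1,x0:x1]=mask[y0:y1,x0:x1]*255
    cs,_=cv2.findContours(m,cv2.RETR_EXTERNAL,cv2.CHAIN_APPROX_NONE); c=max(cs,key=cv2.contourArea).reshape(-1,2)
    p=onplane(s,c,z)[:,:2]*1000
    r=cv2.minAreaRect(p.astype(np.float32)); print(name,[np.round(v,1) for v in r],len(cs))
    return r
V=hsv[...,2];H=hsv[...,0];Sa=hsv[...,1]
rect((V>150)&(Sa<60),(225,122,300,180),.012,"plate")
rect((V<90),(240,132,285,165),.054,"captop")
rect((H>100)&(H<130)&(Sa>100),(365,172,448,240),.045,"bin")
rect((V>100),(90,185,156,242),.037,"die")
a=cv2.resize(s["frame"][120:182,222:302],None,fx=5,fy=5,interpolation=cv2.INTER_CUBIC)
b=cv2.resize(s["frame"][184:246,86:166],None,fx=5,fy=5,interpolation=cv2.INTER_CUBIC)
cv2.imwrite("pics/crop1.png",cv2.cvtColor(np.hstack([a,b]),cv2.COLOR_RGB2BGR))
# other obstacles rough
for n,px,z in(("contactor",(336,355),.084),("tape",(471,355),.019),("jar",(494,263),.075),("breaker",(285,260),.078),("redbox",(274,345),.04),("tooltray",(400,130),.03)):
    print(n,np.round(onplane(s,[[px[0]/1.5,px[1]/1.5]],z)*1000))
```

```text
plate [array([648.1,  -5.5]), array([160.9, 125.3]), np.float64(89.0)] 1
captop [array([644.2,  -6.4]), array([67.7, 54.7]), np.float64(87.4)] 1
bin [array([ 491.3, -394.8]), array([143.9, 180.1]), np.float64(0.5)] 1
die [array([463.3, 377.7]), array([110.5, 135.9]), np.float64(15.8)] 1
contactor [[400.  91.  84.]]
tape [[ 406. -153.   19.]]
jar [[ 569. -188.   75.]]
breaker [[570. 188.  78.]]
redbox [[419. 209.  40.]]
tooltray [[831. -17.  30.]]
```

View pics/crop1.png

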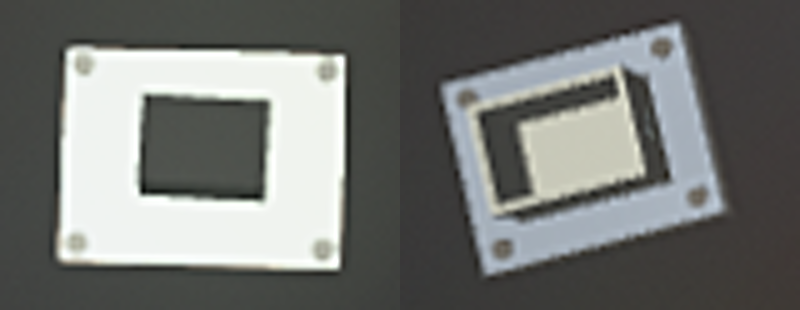

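Close crop: the black cap sits in the middle of the white plate, and the cover is mouth-up in the die. Fitted sizes match the given ones: plate 161x125, die 136x110. Next I move above the cap.

send_rows --commands '[[[24,31,0,0,0,3.8,-1],[24,31,0,0,0,3.8,-1],[24,31,0,0,0,3.8,-1],[24,31,0,0,0,3.8,-1],[24,31,0,0,0,3.8,-1],[24,31,0,0,0,3.8,-1],[24,31,0,0,0,3.8,-1],[24,31,0,0,0,3.8,-1],[24,31,0,0,0,3.8,-1],[24,31,0,0,0,3.8,-1],[24,31,0,0,0,3.8,-1],[24,31,0,0,0,3.8,-1]]]' --force 30

```text
time_s: 1.6
eef_pos: [0.4737, -0.2238, 0.2053]
tool_rot: [-2.679, -1.64, 0.0]
wrist_force: [0.5, -0.9, -0.6]
gripper_width: 0.0941
finger_force: 0.0
```

```bash
cat > log.py <<'E'
from station import env
from h import *
import json
st=env.state(); M=R.from_rotvec(st["tool_rot"]).as_matrix()
json.dump([list(map(float,st[k])) for k in("joint_pos","eef_pos","tool_rot")],open("log.jsonl","a")); open("log.jsonl","a").write("\n")
print("t",st["time_s"],"q",np.round(st["joint_pos"],2),"p",np.round(st["eef_pos"]*1000,1),"ytool az",round(float(np.degrees(np.arctan2(M[1,1],M[0,1]))),1),"z",np.round(M[:,2],3),"y",np.round(M[:,1],3),"w",round(st["gripper_width"]*1000,1),"F",np.round(st["wrist_force"],1),round(float(st["finger_force"]),1))
E
python3 log.py
python3 - <<'E'
from h import *
import pickle
S=pickle.load(open("s0.pkl","rb")); s=S["top"]
c=np.array([(470,105),(622,68),(648,178),(492,215)],float); c[:,0]-=400; c=c/5+[86,184]-0.4
p=onplane(s,c,.086)[:,:2]*1000; print(p.round(1),p.mean(0),cv2.minAreaRect(p.astype(np.float32)))
E
```

```text
t 1.6 q [ 0.71  0.26 -0.38  1.85  0.11  1.05 -0.19] p [ 473.7 -223.8  205.3] ytool az -27.0 z [-0.  0. -1.] y [ 0.891 -0.455 -0.   ] w 94.1 F [ 0.5 -0.9 -0.6] 0.0
[[481.2 423.8]
 [502.  344.2]
 [443.4 327.7]
 [422.9 409. ]] [462.39809523 376.18473593] ((462.6268310546875, 375.8330078125), (60.8432731628418, 83.81155395507812), 14.227705001831055)
```

send_rows --commands '[[[25,31,0,0,0,3.7,-1],[25,31,0,0,0,3.7,-1],[25,31,0,0,0,3.7,-1],[25,31,0,0,0,3.7,-1],[25,31,0,0,0,3.7,-1],[25,31,0,0,0,3.7,-1],[23,32,0,0,0,3.8,-1],[0,0,-35,0,0,0,-1],[0,0,-35,0,0,0,-1],[0,0,-35,0,0,0,-1],[0,0,0,0,0,0,-1]]]'

```text
time_s: 2.98
eef_pos: [0.6446, -0.007, 0.0981]
tool_rot: [-2.241, -2.197, 0.005]
wrist_force: [-0.4, -0.2, 0.8]
gripper_width: 0.0935
finger_force: 0.0
```

```bash
python3 log.py
```

```text
t 2.975 q [ 0.31  0.62 -0.49  1.63  0.33  0.98 -0.31] p [644.6  -7.   98.1] ytool az -1.2 z [-0.005  0.    -1.   ] y [ 1.    -0.02  -0.005] w 93.5 F [-0.4 -0.2  0.8] 0.0
```

send_rows --commands '[[[2,1,-25,0,0,0,-1],[0,0,-25,0,0,0,-1],[0,0,-25,0,0,0,-1],[0,0,0,0,0,0,1],[0,0,0,0,0,0,1],[0,0,0,0,0,0,1],[0,0,0,0,0,0,1],[0,0,0,0,0,0,1]]]'

```text
time_s: 3.98
eef_pos: [0.6484, -0.006, 0.0259]
tool_rot: [2.244, 2.198, 0.0]
wrist_force: [-2.0, -0.9, 6.0]
gripper_width: 0.0498
finger_force: 30.0
```

send_rows --commands '[[[0,0,35,0,0,0,1],[0,0,40,0,0,0,1],[0,0,40,0,0,0,1],[-15,-39,0,0,0,0,1],[-15,-39,0,0,0,0,1],[-15,-39,0,0,0,0,1],[-16,-39,0,0,0,0,1],[-16,-39,0,0,0,0,1],[-16,-39,0,0,0,0,1],[-16,-39,0,0,0,0,1],[-16,-39,0,0,0,0,1],[-16,-39,0,0,0,0,1]]]'

```text
time_s: 5.48
eef_pos: [0.5065, -0.3581, 0.1406]
tool_rot: [2.244, 2.199, -0.0]
wrist_force: [0.3, 0.0, -0.4]
gripper_width: 0.0496
finger_force: 30.0
```

```bash
python3 log.py
```

```text
t 5.475 q [ 0.9   0.51 -0.45  1.67  0.25  1.01  0.34] p [ 506.5 -358.1  140.6] ytool az -1.2 z [-0. -0. -1.] y [ 1.   -0.02 -0.  ] w 49.6 F [ 0.3  0.  -0.4] 30.0
```

send_rows --commands '[[[-13,-32,0,0,0,0,1],[0,0,-40,0,0,0,1],[0,0,-40,0,0,0,1],[0,0,-35,0,0,0,1],[0,0,0,0,0,0,1],[0,0,0,0,0,0,-0.4],[0,0,0,0,0,0,-0.4],[0,0,0,0,0,0,-0.4],[0,0,20,0,0,0,-0.4],[0,0,40,0,0,0,-0.4],[0,0,50,0,0,0,-0.4],[0,0,50,0,0,0,-0.4]]]'

```text
time_s: 6.98
eef_pos: [0.4942, -0.3887, 0.1887]
tool_rot: [2.243, 2.198, 0.0]
wrist_force: [-0.8, -0.1, 0.5]
gripper_width: 0.0661
finger_force: 0.0
```

```bash
python3 log.py
python3 - <<'E'
from h import *
from station import vision
s=vision.snapshot("side"); save(s,"side1.png",(250,90,380,190),4)
E
```

```text
t 6.975 q [ 0.96  0.48 -0.46  1.61  0.23  1.11  0.42] p [ 494.2 -388.7  188.7] ytool az -1.1 z [ 0.001 -0.001 -1.   ] y [ 1.    -0.02   0.001] w 66.1 F [-0.8 -0.1  0.5] 0.0
```

View pics/side1.png

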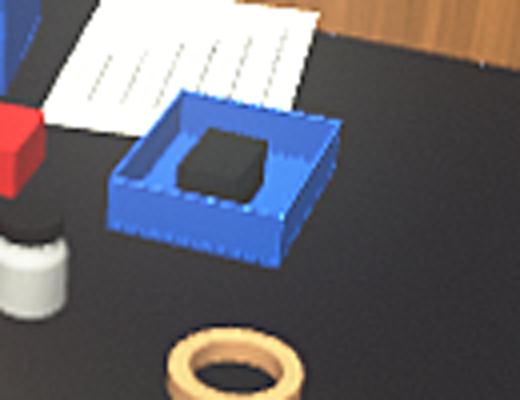

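The black cap stands upright inside the low bin, at about (225,165) in the crop. Next I cross to the die.

send_rows --commands '[[[0,40,4,0,0,1.4,-1],[0,40,4,0,0,1.4,-1],[0,40,4,0,0,1.4,-1],[0,40,4,0,0,1.4,-1],[0,40,4,0,0,1.4,-1],[0,40,4,0,0,1.4,-1],[0,40,4,0,0,1.4,-1],[0,40,4,0,0,1.4,-1],[0,40,4,0,0,1.4,-1],[0,40,4,0,0,1.4,-1],[0,40,4,0,0,1.4,-1],[0,40,4,0,0,1.4,-1]]]'

```text
time_s: 8.52
eef_pos: [0.494, 0.0925, 0.2348]
tool_rot: [1.896, 2.503, 0.0]
wrist_force: [0.7, -0.2, -0.3]
gripper_width: 0.0935
finger_force: 0.0
```

send_rows --commands '[[[-3,40,0,-5,-1.3,0,-1],[-3,40,0,-5,-1.3,0,-1],[-3,40,0,-5,-1.3,0,-1],[-3,40,0,-5,-1.3,0,-1],[-3,40,0,-5,-1.3,0,-1],[-3,40,0,-5,-1.3,0,-1],[-3,40,0,-5,-1.3,0,-1],[-3,40,0,-5,-1.3,0,-1],[0,15,0,-3,-0.8,0,-1],[0,0,0,0,0,0,-1]]]'

```text
time_s: 9.78
eef_pos: [0.4688, 0.4277, 0.2331]
tool_rot: [1.485, 1.963, -0.623]
wrist_force: [0.4, -0.8, -0.2]
gripper_width: 0.094
finger_force: 0.0
```

```bash
cat >> log.py <<'E'
import sys
if len(sys.argv)>1:  # target: grasp point xyz mm, closing azimuth deg, tilt deg about closing axis, standoff mm
    g=np.array(list(map(float,sys.argv[1:4]))); az,ti,so=map(float,sys.argv[4:7])
    u=np.array([np.cos(np.radians(az)),np.sin(np.radians(az)),0])
    d=R.from_rotvec(u*np.radians(ti)).apply([0,0,-1]); y=M[:,1]; y0=u*np.sign(u@y)
    T=np.c_[np.cross(y0,d),y0,d]
    print("dpos",np.round(g+d*(19-so)-st["eef_pos"]*1000,1),"drot",np.round(np.degrees((R.from_matrix(T)*R.from_matrix(M).inv()).as_rotvec()),1),"d",d.round(3))
E
python3 log.py 462.5 376.5 64 15.3 -45 90
```

```text
t 9.775 q [-0.7   0.82 -0.63  1.22  0.84  1.93 -1.05] p [468.8 427.7 233.1] ytool az 15.5 z [ 0.177 -0.678 -0.714] y [ 0.964  0.267 -0.014] w 94.0 F [ 0.4 -0.8 -0.2] 0.0
dpos [ -19.6   -2.8 -118.9] drot [-0.3 -0.9 -0.2] d [ 0.187 -0.682 -0.707]
```

send_rows --commands '[[[-4,0,-24,0,0,0,-1],[-4,0,-24,0,0,0,-1],[-4,-1,-24,0,0,0,-1],[-4,-1,-24,0,0,0,-1],[-4,-1,-23,0,-0.8,0,-1],[0,0,0,0,0,0,-1]]]'

```text
time_s: 10.52
eef_pos: [0.4493, 0.4225, 0.1125]
tool_rot: [1.486, 1.95, -0.613]
wrist_force: [0.0, -0.0, 0.1]
gripper_width: 0.0941
finger_force: 0.0
```

```bash
python3 log.py 462.5 376.5 64 15.3 -45 90
python3 - <<'E'
from h import *
from station import vision
s=vision.snapshot("side"); save(s,"side2.png",(60,180,320,384),3)
E
```

```text
t 10.525 q [-0.72  0.93 -0.61  1.34  0.86  1.78 -1.2 ] p [449.3 422.5 112.5] ytool az 15.4 z [ 0.186 -0.679 -0.71 ] y [ 0.964  0.265 -0.001] w 94.1 F [ 0.  -0.   0.1] 0.0
dpos [-0.1  2.4  1.7] drot [-0.2 -0.1 -0.1] d [ 0.187 -0.682 -0.707]
```

View pics/side2.png

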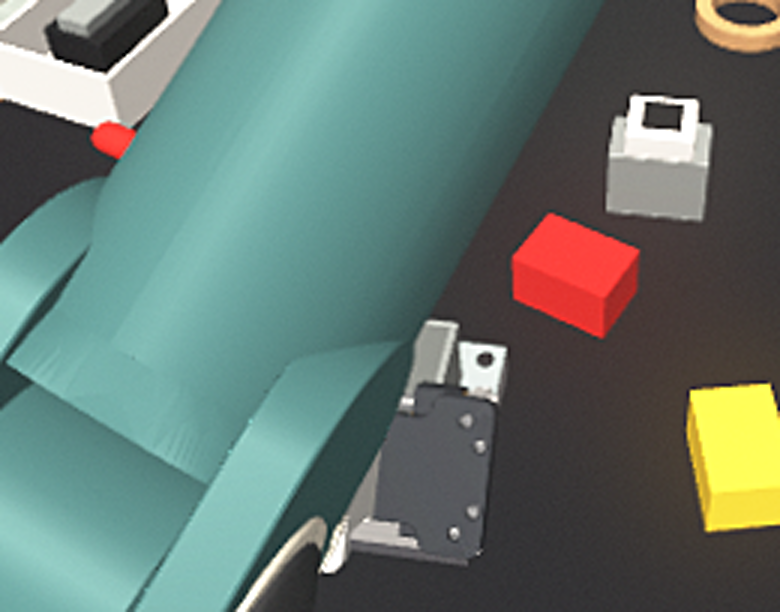

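The big arm hides the die. The contactor at (655,155) and the red and yellow boxes are untouched. I move in along the tool axis and close.

send_rows --commands '[[[3.4,-12,-12.5,0,0,0,-1],[3.4,-12,-12.5,0,0,0,-1],[3.4,-12,-12.5,0,0,0,-1],[3.4,-12,-12.5,0,0,0,-1],[3.4,-11,-12,0,0,0,-1],[0,0,0,0,0,0,-1],[0,0,0,0,0,0,1],[0,0,0,0,0,0,1],[0,0,0,0,0,0,1],[0,0,0,0,0,0,1]]]'

```text
time_s: 11.82
eef_pos: [0.4671, 0.3643, 0.0525]
tool_rot: [1.488, 1.95, -0.61]
wrist_force: [-0.2, 1.7, 1.5]
gripper_width: 0.06
finger_force: 30.0
```

```bash
python3 log.py 462.5 376.5 64 15.3 -45 0
```

```text
t 11.825 q [-0.64  0.94 -0.59  1.47  0.9   1.64 -1.24] p [467.1 364.3  52.5] ytool az 15.3 z [ 0.186 -0.677 -0.712] y [0.964 0.265 0.001] w 60.0 F [-0.2  1.7  1.5] 30.0
dpos [-1.  -0.8 -2. ] drot [-0.4 -0.  -0. ] d [ 0.187 -0.682 -0.707]
```

Cover gripped at 60.0 mm. I lift it straight up.

send_rows --commands '[[[0,0,10,0,0,0,1],[0,0,20,0,0,0,1],[0,0,25,0,0,0,1],[0,0,25,0,0,0,1],[0,0,25,0,0,0,1],[0,0,0,0,0,0,1]]]' --force 40

```text
time_s: 12.58
eef_pos: [0.4676, 0.3648, 0.1598]
tool_rot: [1.49, 1.95, -0.606]
wrist_force: [-0.2, 0.1, -2.2]
gripper_width: 0.0599
finger_force: 40.0
```

```bash
python3 log.py
```

```text
t 12.575 q [-0.62  0.81 -0.63  1.45  0.85  1.76 -1.15] p [467.6 364.8 159.8] ytool az 15.3 z [ 0.188 -0.676 -0.713] y [0.964 0.264 0.004] w 59.9 F [-0.2  0.1 -2.2] 40.0
```

send_rows --commands '[[[6,-32,2,7.2,1.6,-1.4,1],[6,-32,2,7.2,1.5,-1.4,1],[6,-32,2,7.3,1.4,-1.4,1],[6,-32,2,7.3,1.3,-1.4,1],[6,-32,0,7.4,1.1,-1.4,1],[6,-32,0,7.4,0.9,-1.4,1],[6,-32,0,7.4,0.8,-1.4,1],[5,-32,0,7.5,0.6,-1.4,1],[5,-32,0,7.5,0.4,-1.4,1],[5,-32,0,7.5,0.2,-1.3,1],[5,-32,0,7.5,0,-1.3,1],[5,-30,0,7.5,0,-1.3,1]]]'

```text
time_s: 14.08
eef_pos: [0.5318, -0.0096, 0.1645]
tool_rot: [-1.813, -1.77, -0.719]
wrist_force: [0.1, -0.4, -2.1]
gripper_width: 0.0599
finger_force: 40.0
```

```bash
python3 log.py 535 -30 130 -1 45 0
```

```text
t 14.075 q [ 1.13  0.75 -1.06  1.82 -0.12  1.02  0.22] p [531.8  -9.6 164.5] ytool az -1.6 z [ 0.025  0.678 -0.734] y [ 1.    -0.027  0.009] w 59.9 F [ 0.1 -0.4 -2.1] 40.0
dpos [  3.5  -6.9 -47.9] drot [2.3 0.5 0.6] d [ 0.012  0.707 -0.707]
```

send_rows --commands '[[[2,-7,-24,2.3,0.5,0.6,1],[1,0,-24,0,0,0,1],[0,0,-24,0,0,0,1],[0,0,-22,0,0,0,1],[0,0,-20,0,0,0,1],[0,0,0,0,0,0,1]]]'

```text
time_s: 14.82
eef_pos: [0.5343, -0.0143, 0.0496]
tool_rot: [-1.776, -1.749, -0.73]
wrist_force: [0.4, -0.4, -1.7]
gripper_width: 0.0596
finger_force: 40.0
```

```bash
python3 log.py 535 -30 43.5 -1 45 0
python3 - <<'E'
from h import *
from station import vision
s=vision.snapshot("side"); save(s,"side3.png",(100,100,360,300),3)
E
```

```text
t 14.825 q [ 1.07  0.95 -0.94  1.82 -0.04  0.9   0.3 ] p [534.3 -14.3  49.6] ytool az -0.8 z [ 0.008  0.705 -0.709] y [ 1.    -0.014 -0.003] w 59.6 F [ 0.4 -0.4 -1.7] 40.0
dpos [  0.9  -2.3 -19.5] drot [ 0.1 -0.1 -0.2] d [ 0.012  0.707 -0.707]
```

View pics/side3.png

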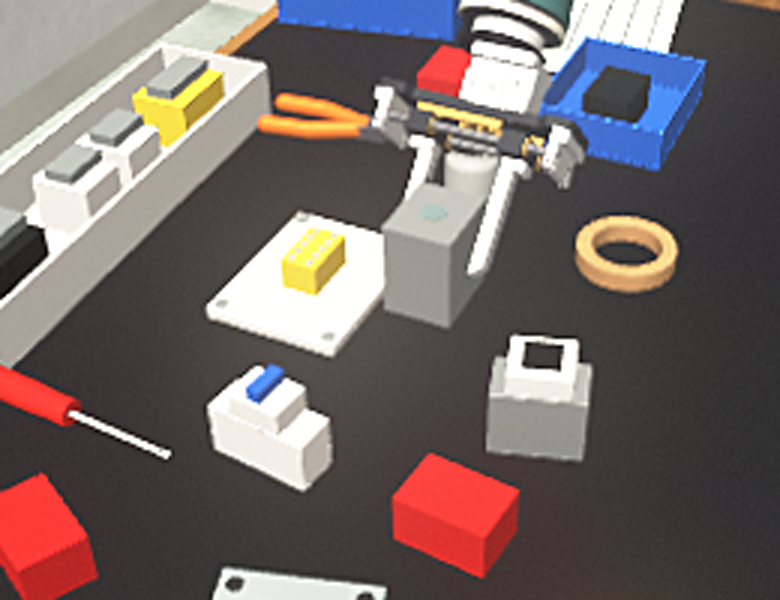

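The cover is held mouth-right near (435,260) in the crop, clear of everything, and the yellow block is bare. I lower it, let go and back off.

send_rows --commands '[[[1,-2,-10,0,0,0,1],[0,0,-7,0,0,0,1],[0,0,-3,0,0,0,1],[0,0,0,0,0,0,1]]]'

```text
time_s: 15.38
eef_pos: [0.5358, -0.0167, 0.0306]
tool_rot: [-1.777, -1.75, -0.732]
wrist_force: [0.7, -0.5, -2.0]
gripper_width: 0.06
finger_force: 40.0
```

```bash
python3 log.py 535 -30 43.5 -1 45 0
```

```text
t 15.375 q [ 1.06  0.98 -0.92  1.82 -0.02  0.88  0.31] p [535.8 -16.7  30.6] ytool az -0.8 z [ 0.009  0.705 -0.709] y [ 1.    -0.015 -0.001] w 60.0 F [ 0.7 -0.5 -2. ] 40.0
dpos [-0.5  0.2 -0.5] drot [ 0.2 -0.1 -0.2] d [ 0.012  0.707 -0.707]
```

send_rows --commands '[[[0,0,-1.5,0,0,0,1],[0,0,0,0,0,0,1],[0,0,0,0,0,0,-1],[0,0,0,0,0,0,-1],[0,0,0,0,0,0,-1],[0,0,0,0,0,0,-1],[0,-10,10,0,0,0,-1],[0,-20,20,0,0,0,-1],[0,-25,25,0,0,0,-1],[0,-15,30,0,0,0,-1],[0,0,40,0,0,0,-1],[0,0,0,0,0,0,-1]]]'

```text
time_s: 16.88
eef_pos: [0.5368, -0.0878, 0.1569]
tool_rot: [-1.779, -1.753, -0.733]
wrist_force: [0.2, 0.5, -0.9]
gripper_width: 0.0937
finger_force: 0.0
```

```bash
python3 log.py
python3 - <<'E'
from h import *
from station import vision
s=vision.snapshot("side"); save(s,"side4.png",(150,110,330,240),4)
t=vision.snapshot("top"); import pickle; pickle.dump((s,t),open("s4.pkl","wb")); 
a=t["frame"][110:250,160:340]
im=s["frame"][110:250,150:330]
cv2.imwrite("pics/both4.png",cv2.cvtColor(cv2.resize(np.hstack([im,a]),None,fx=2.2,fy=2.2,interpolation=cv2.INTER_CUBIC),cv2.COLOR_RGB2BGR))
E
```

```text
t 16.875 q [ 1.18  0.82 -1.01  1.7  -0.09  1.15  0.31] p [536.8 -87.8 156.9] ytool az -0.9 z [ 0.012  0.703 -0.711] y [ 1.    -0.015  0.002] w 93.7 F [ 0.2  0.5 -0.9] 0.0
```

View pics/both4.png

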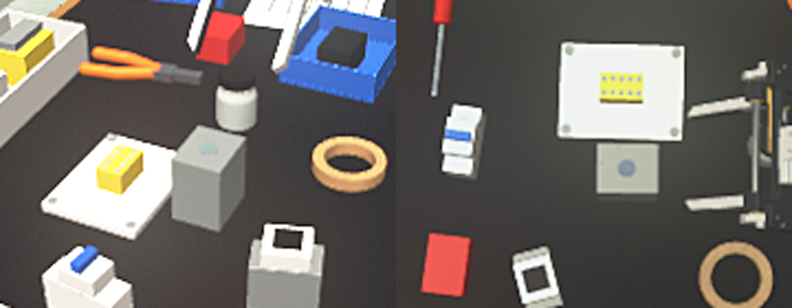

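The cover stands on its end face at about (208,175) in the left half (side view), top face at (627,168) in the right half (top view). I measure that top face at z = 84 mm and check the block.

```bash
python3 - <<'E'
from h import *
import pickle
s,t=pickle.load(open("s4.pkl","rb"))
hsv=cv2.cvtColor(t["frame"],cv2.COLOR_RGB2HSV);H,Sa,V=[hsv[...,i] for i in range(3)]
def rect(mask,box,z,name):
    m=np.zeros(mask.shape,np.uint8); x0,y0,x1,y1=box; m[y0:y1,x0:x1]=mask[y0:y1,x0:x1]*255
    m=cv2.morphologyEx(m,cv2.MORPH_CLOSE,np.ones((5,5)))
    cs,_=cv2.findContours(m,cv2.RETR_EXTERNAL,cv2.CHAIN_APPROX_NONE); c=max(cs,key=cv2.contourArea)
    p=onplane(t,c.reshape(-1,2),z)[:,:2]*1000
    print(name,cv2.boundingRect(c),[np.round(v,1) for v in cv2.minAreaRect(p.astype(np.float32))])
    print(V[185:203,266].tolist()) if name=="cover" else 0
rect((V>100)&(V<215),(246,175,284,205),.084,"cover")
rect((H>20)&(H<35)&(Sa>120),(240,130,285,165),.042,"block")
E
python3 log.py 535 -13 47 -1 -45 90
```

```text
cover (251, 175, 29, 23) [array([536.9, -15.3]), array([59.5, 75. ]), np.float64(0.7)]
[157, 158, 156, 153, 154, 174, 191, 189, 188, 188, 190, 196, 160, 85, 76, 80, 72, 66]
block (253, 143, 19, 14) [array([645.3,  -5.7]), array([52.3, 34.9]), np.float64(87.3)]
t 16.975 q [ 1.18  0.83 -1.    1.71 -0.08  1.15  0.31] p [535.7 -87.4 154.2] ytool az -0.9 z [ 0.01   0.704 -0.71 ] y [ 1.    -0.015 -0.001] w 93.9 F [-1.4  0.1 -1.1] 0.0
dpos [  0.2 124.6 -57. ] drot [-89.8   1.4  -0.1] d [-0.012 -0.707 -0.707]
```

send_rows --commands '[[[0,5,15,-8,0.1,0,-1],[0,10,15,-8,0.1,0,-1],[0,14,10,-8,0.1,0,-1],[0,16,0,-8,0.1,0,-1],[0,16,0,-8,0.1,0,-1],[0,16,0,-8,0.1,0,-1],[0,16,0,-8,0.1,0,-1],[0,16,0,-8,0.2,0,-1],[0,16,0,-8,0.2,0,-1],[0,10,0,-8,0.2,0,-1],[0,0,0,-8,0.2,0,-1],[0,0,0,-2,0,0,-1]]]'

```text
time_s: 18.48
eef_pos: [0.5352, 0.0495, 0.1923]
tool_rot: [1.768, 1.752, -0.746]
wrist_force: [-0.4, -0.6, 0.0]
gripper_width: 0.0941
finger_force: 0.0
```

```bash
python3 log.py 536 -14 47 -1 -45 90
```

```text
t 18.475 q [-0.06  0.6  -0.65  1.73  0.89  1.62 -1.02] p [535.2  49.5 192.3] ytool az -0.7 z [-0.014 -0.711 -0.703] y [ 1.    -0.013 -0.008] w 94.1 F [-0.4 -0.6  0. ] 0.0
dpos [  1.7 -13.3 -95.1] drot [ 0.3 -0.4 -0.3] d [-0.012 -0.707 -0.707]
```

send_rows --commands '[[[1,-4,-24,0,0,0,-1],[1,-4,-24,0,-0.4,-0.3,-1],[0,-4,-24,0,0,0,-1],[0,-1,-23,0,0,0,-1],[0,-13,-13,0,0,0,-1],[0,-13,-13,0,0,0,-1],[0,-13,-13,0,0,0,-1],[0,-13,-13,0,0,0,-1],[-1,-12,-12,0,0,0,-1],[0,0,0,0,0,0,-1]]]'

```text
time_s: 19.73
eef_pos: [0.5363, -0.03, 0.0345]
tool_rot: [1.779, 1.739, -0.739]
wrist_force: [-0.1, 0.9, 0.2]
gripper_width: 0.0943
finger_force: 0.0
```

```bash
python3 log.py 536 -14 47 -1 -45 0
```

```text
t 19.725 q [-0.    0.79 -0.54  1.85  1.07  1.38 -1.19] p [536.3 -30.   34.5] ytool az -1.3 z [-0.014 -0.71  -0.704] y [ 1.    -0.022  0.002] w 94.3 F [-0.1  0.9  0.2] 0.0
dpos [-0.5  2.6 -0.9] drot [0.2 0.1 0.3] d [-0.012 -0.707 -0.707]
```

send_rows --commands '[[[0,0,0,0,0,0,1],[0,0,0,0,0,0,1],[0,0,0,0,0,0,1],[0,0,0,0,0,0,1],[0,0,0,0,0,0,1],[0,0,10,0,0,0,1],[0,0,25,0,0,0,1],[0,0,35,0,0,0,1],[0,0,35,0,0,0,1],[0,0,35,0,0,0,1],[0,0,0,0,0,0,1]]]'

```text
time_s: 21.1
eef_pos: [0.5376, -0.0285, 0.1777]
tool_rot: [1.78, 1.738, -0.732]
wrist_force: [-0.0, -0.3, -2.7]
gripper_width: 0.0601
finger_force: 39.9
```

```bash
python3 log.py 647.5 -11.6 140 -1 44.8 0
```

```text
t 21.1 q [ 0.05  0.56 -0.61  1.82  0.94  1.51 -0.98] p [537.6 -28.5 177.7] ytool az -1.2 z [-0.01  -0.709 -0.705] y [ 1.    -0.021  0.007] w 60.1 F [-0.  -0.3 -2.7] 39.9
dpos [110.1  30.3 -51.2] drot [89.9 -1.4  0.5] d [ 0.012  0.705 -0.71 ]
```

send_rows --commands '[[[10,3,2,8.2,-0.1,0,1],[10,3,2,8.2,-0.1,0,1],[10,3,2,8.2,-0.1,0,1],[10,3,0,8.2,-0.1,0,1],[10,3,0,8.2,-0.1,0,1],[10,3,0,8.2,-0.1,0,1],[10,3,0,8.2,-0.1,0,1],[10,3,0,8.2,-0.1,0,1],[10,3,0,8.2,-0.2,0,1],[10,3,0,8.2,-0.2,0,1],[10,0,0,8,-0.2,0,1],[0,0,0,0,0,0,1]]]'

```text
time_s: 22.6
eef_pos: [0.6464, -0.0014, 0.1777]
tool_rot: [-1.781, -1.738, -0.729]
wrist_force: [-1.4, -0.7, -2.7]
gripper_width: 0.0598
finger_force: 39.9
```

```bash
python3 log.py 647.5 -11.6 105 -1 44.8 0
python3 - <<'E'
from h import *
from station import vision
s=vision.snapshot("side"); save(s,"side5.png",(130,80,330,240),3.5)
E
```

```text
t 22.6 q [ 0.95  0.92 -1.05  1.52 -0.03  1.13  0.09] p [646.4  -1.4 177.7] ytool az -1.2 z [ 0.009  0.707 -0.707] y [ 1.    -0.021 -0.009] w 59.8 F [-1.4 -0.7 -2.7] 39.9
dpos [  1.3   3.1 -86.2] drot [-0.2 -0.5  0.2] d [ 0.012  0.705 -0.71 ]
```

View pics/side5.png

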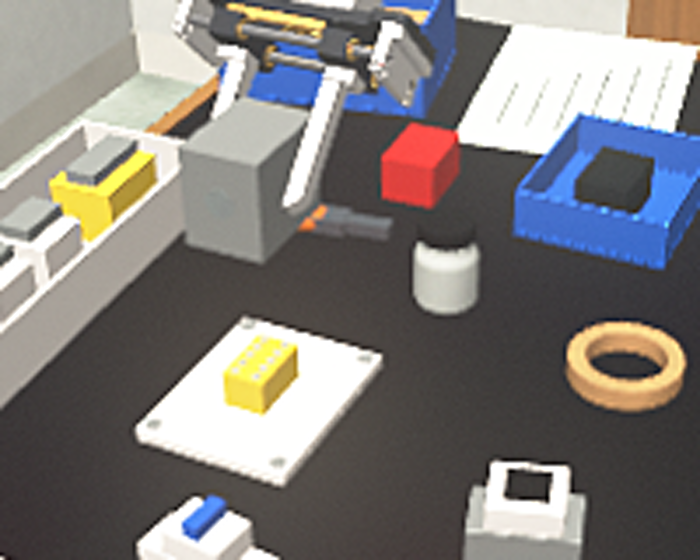

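The cover is now mouth-down, closed end up, at about (245,180) in the crop, above the block at (262,372). I lower it.

send_rows --commands '[[[1,3,-20,-0.2,-0.5,0.2,1],[0,0,-20,0,0,0,1],[0,0,-20,0,0,0,1],[0,0,-20,0,0,0,1],[0,0,-20,0,0,0,1],[0,0,-15,0,0,0,1],[0,0,-15,0,0,0,1],[0,0,-8,0,0,0,1],[0,0,0,0,0,0,1]]]'

```text
time_s: 23.78
eef_pos: [0.6477, 0.0043, 0.0428]
tool_rot: [-1.777, -1.757, -0.734]
wrist_force: [0.9, 0.7, -2.1]
gripper_width: 0.06
finger_force: 39.9
```

```bash
python3 log.py 647.5 -11.6 46 -1 44.8 0
```

```text
t 23.775 q [ 0.9   1.08 -0.96  1.56  0.06  0.97  0.17] p [647.7   4.3  42.8] ytool az -0.7 z [ 0.012  0.703 -0.711] y [ 1.    -0.013  0.005] w 60.0 F [ 0.9  0.7 -2.1] 39.9
dpos [  0.   -2.5 -10.3] drot [ 0.2  0.3 -0.3] d [ 0.012  0.705 -0.71 ]
```

send_rows --commands '[[[0,-2.5,-5,0.2,0.3,-0.2,1],[0,0,-3,0,0,0,1],[0,0,0,0,0,0,1]]]'

```text
time_s: 24.15
eef_pos: [0.6479, 0.0016, 0.0352]
tool_rot: [-1.778, -1.749, -0.734]
wrist_force: [0.5, 0.1, -2.0]
gripper_width: 0.0601
finger_force: 39.9
```

send_rows --commands '[[[0,0,-2,0,0,0,1],[0,0,0,0,0,0,1]]]'

```text
time_s: 24.4
eef_pos: [0.6483, 0.0017, 0.0345]
tool_rot: [-1.778, -1.749, -0.735]
wrist_force: [-3.8, -6.0, 12.6]
gripper_width: 0.0599
finger_force: 39.9
```

Contact with the plate at about 13 N. I let go and back off along the tool axis.

send_rows --commands '[[[0,0,1,0,0,0,1],[0,0,0,0,0,0,-1],[0,0,0,0,0,0,-1],[0,0,0,0,0,0,-1],[0,0,0,0,0,0,-1],[0,-10,10,0,0,0,-1],[0,-20,20,0,0,0,-1],[0,-25,25,0,0,0,-1],[0,-25,30,0,0,0,-1],[0,0,40,0,0,0,-1],[0,0,40,0,0,0,-1],[0,0,0,0,0,0,-1]]]'

```text
time_s: 25.9
eef_pos: [0.6488, -0.079, 0.2028]
tool_rot: [-1.78, -1.753, -0.737]
wrist_force: [1.3, -0.1, -1.0]
gripper_width: 0.0939
finger_force: 0.0
```

```bash
python3 log.py
python3 - <<'E'
from h import *
from station import vision
s=vision.snapshot("side"); t=vision.snapshot("top")
f=t["frame"]; hsv=cv2.cvtColor(f,cv2.COLOR_RGB2HSV);H,Sa,V=[hsv[...,i].astype(int) for i in range(3)]
def rect(mask,box,z,name):
    m=np.zeros(mask.shape,np.uint8); x0,y0,x1,y1=box; m[y0:y1,x0:x1]=mask[y0:y1,x0:x1]*255
    cs,_=cv2.findContours(cv2.morphologyEx(m,cv2.MORPH_OPEN,np.ones((3,3))),cv2.RETR_EXTERNAL,cv2.CHAIN_APPROX_NONE); c=max(cs,key=cv2.contourArea)
    p=onplane(t,c.reshape(-1,2),z)[:,:2]*1000
    print(name,[np.round(v,1) for v in cv2.minAreaRect(p.astype(np.float32))])
print(V[149,220:305].tolist())
rect((V>90)&(V<205),(232,126,296,176),.086,"cover"); rect((V>120)&(Sa<60),(220,120,304,182),.012,"plate")
a=np.hstack([s["frame"][80:240,130:310],f[90:250,160:340]])
cv2.imwrite("pics/fin.png",cv2.cvtColor(cv2.resize(a,None,fx=2.2,fy=2.2,interpolation=cv2.INTER_CUBIC),cv2.COLOR_RGB2BGR))
E
```

```text
t 25.9 q [ 1.01  0.92 -1.04  1.41 -0.02  1.27  0.15] p [648.8 -79.  202.8] ytool az -1.0 z [ 0.015  0.704 -0.71 ] y [ 1.    -0.017  0.004] w 93.9 F [ 1.3 -0.1 -1. ] 0.0
[68, 68, 69, 68, 69, 69, 70, 70, 69, 71, 70, 71, 67, 47, 214, 255, 246, 245, 244, 244, 244, 244, 244, 244, 245, 247, 243, 204, 190, 193, 194, 193, 193, 193, 193, 193, 193, 192, 191, 192, 192, 192, 192, 191, 192, 191, 192, 191, 191, 191, 190, 191, 191, 190, 191, 188, 185, 208, 242, 247, 245, 244, 244, 244, 244, 244, 244, 245, 246, 253, 246, 47, 69, 74, 75, 72, 72, 71, 69, 67, 64, 61, 57, 56, 53]
cover [array([646.7,  -6. ]), array([57.7, 80.6]), np.float64(0.5)]
plate [array([647.6, -23.5]), array([197.8, 125.7]), np.float64(89.0)]
```

View pics/fin.png

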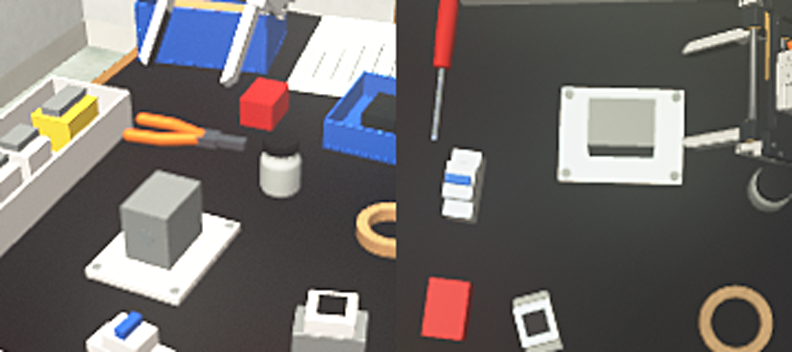

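The cover stands mouth-down on the plate at about (160,220) on the left and (622,127) on the right. Its top face measures at (647,-6) mm, against a seat of (648,-5.5), and is square to within about 1.5°. The cap is in the bin, the bystanders are in place, and the gripper is clear.

```bash
python3 -c "
from station import job
print(job.close_job())"
```

```text
the job is handed in; nothing more can be done
None
```

The job is handed in at about 26 s: the transit cap is in the bin, and the cover sits mouth-down over the terminal block, measured about 1 mm off centre and 1.5° off square; the judge's result was not shown.

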